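# Start the hand bolt on the brine filter cover

### The job

The cover plate of the brine filter stands proud at one end: press that end down until the plate sits level in its gasket. Then start the hand bolt by its round head without cross-threading it: turn it backward (anticlockwise seen from above) until it drops into the thread, then forward one full turn, and finish still gripping the bolt head, not letting go. Leave the other things on the table where they are.

Things in the scene. Friction and masses are not known exactly. Their poses are not given: they have to be found in the camera images.
- case: fixed stainless filter case, 200 x 110 mm, rim 54 mm high, standing on the table with a pipe union on each long side; origin at the centre of its underside, its own x along the 200 mm length pointing from the bolt end to the end where the cover stands proud, z up
- cover (a joint): tilt (rad) of the steel cover plate (192 x 104 x 4 mm) on the case; 0 = level and fully home with its top 60 mm above the table, starts 0.07 to 0.12. The plate tilts about its short edge at the bolt end (case x = -96 mm, 56 mm high), with the other end up. The gasket grips it, so it stays where it is pushed; about 5 to 8 N on the raised end moves it, then it meets a hard stop
- press_spot (a point): centre of the round dark mark on the cover's upper face near the raised end, 160 mm from the tilting edge: the place to press (case x = +64 mm, y = 0, 60 mm high when the plate is level)
- knob (a point): centre (half-way up) of the round knurled steel bolt head: upright cylinder 34 mm across and 32 mm high, its axis always vertical at case x = -65 mm, y = 0. Its height is 90 mm + bolt_lift above the table. The head is free all round above the cover; a dark line on its top runs from the centre to the rim and shows the turning
- bolt_lift (a joint): height (m) of the captive bolt (0.2 to 0.3 kg), sliding freely up and down; 0 = just dropped into the thread start, plus = higher; starts 4 to 7 mm up, resting loosely on the end of the nut's thread. It falls by its own weight: fingers that grip it firmly hold it up, and the fall then comes when they ease off. Stops at +-12.5 mm
- boss (a point): mouth of the nut plate's threaded boss in the case, on the bolt's axis, 54 mm above the table. Right-hand thread, lead 8 mm (1.27 mm per rad). Turned back, the bolt rides up to 8 mm, then falls to about 0 at an angle that differs each time (0.9 to 2.7 rad from the start). After that, forward turning draws it down 8 mm a turn, with 2 mm play; if held up instead it strikes the thread's end
- bolt_turn (a joint): turning angle (rad) of the bolt, 0 at the start, plus = backward (anticlockwise from above, unscrewing), minus = forward (clockwise). Turns with about 0.05 N m of friction and stays where it is left
- spare_bolt: bystander: spare hand bolt of the same make lying on its side beside the case (86 mm long, head 34 mm across)
- blank_disc: bystander: flat black blanking disc with a steel centre, 54 mm across, 8 mm high, lying beside the case
- cheese: bystander: small cheese wheel, 136 mm across, 60 mm high
- brush: bystander: wooden-handled brush, 210 mm long, lying flat
- spanner: bystander: steel spanner, 190 mm long, lying flat
- salt_tub: bystander: white plastic tub with a grey lid, 100 mm across, 70 mm high
- spray: bystander: white plastic bottle, 60 mm across, 170 mm high
There are look-alikes about, which are no part of the job. There is more than one size of the case; the job needs the larger.

How it is judged:
By the outcome, as a careful person would: the job done as asked, in the order asked, and still so for the second after the job is handed in, while the arm keeps its last pose, push and grip.
It also fails if it takes over 72 s, if anything falls off the work surface, if the arm or the gripper's body presses on something with over 40 N, if the wrist force passes 120 N, or if a joint passes its speed limit or range.

### The arm

A 6-joint arm with a two-finger parallel gripper is mounted at the origin on the work surface. World frame = base frame: x ahead of the robot, y to its left, z up, the work surface at z = 0. Lengths are in mm, angles in rad, forces in N, time in s.
With the tool pointing down it reaches from about 350 to 775 mm from the base axis. Payload 7.3 kg.
Tool frame: the origin (TCP) lies at the very end of the fingers, on their centre line; the grasp point (between the pads) lies 19 mm behind it (bot.grasp_offset is the distance from the TCP to the grasp point, in mm); z points along the fingers, y is the direction in which the jaws open and shut (so a half turn about z gives the same grasp; the last joint's range is limited). The gripper opens to 92 mm and grips with 3 to 60 N. Pads are 19 mm wide; open, the fingers measure 130 mm over their backs; the gripper's body (75 mm by 190 mm) begins 47 mm behind the grasp point.
Start: joints at [-1.378, 0.342, 1.524, -0, 1.275, -0.146], TCP at [174.51, -495.168, 226.741] pointing down, gripper open.
Joint ranges: [-2.53, 2.53], [-0.77, 2.02], [0.04, 2.7], [-1, 4.14], [0.28, 2.66], [-3.11, 3.11]. Speed limits (rad/s): [2.57, 2.57, 3.14, 3.14, 3.14, 3.14].

### API

Orientations are given as [roll, pitch, yaw] about the fixed x, y, z axes, in that order (R = Rz(yaw) Ry(pitch) Rx(roll)).
In Python, from plant import bot gives the robot as it stands.
- The arm moves only by the tool servo_tool, never from a script. Its arguments are lists of equal length, an entry for each row: "angular": the turn, a rotation vector about the world's x, y, z in degrees, a list of three; "slide": the shift along the world's x, y, z in mm, a list of three; "grip": the opening, from -1 (shut) to 1 (fully open), so that 0 is half open. In form: {"angular": [[ax, ay, az], ...], "slide": [[dx, dy, dz], ...], "grip": [grip, ...]}. A call has 1 to 10 rows; each row is the pose to reach, as a shift and turn from the pose commanded when the call began; what a row does not reach only later rows make up. A row lasts 1/12 s, in which the tool goes at most 41.7 mm and 7.16 degrees, less where a joint would pass 70% of its speed; a pose out of reach is approached as far as the arm can. A call with a gripper value outside its range is refused whole. The fingers move at their own pace and stop on an object; the grip force is fixed at half the most. Time passes only in rows, so rows that repeat a pose let the fingers close. It gives the time, the measured TCP pose, the force and the opening at its end, in the units of the state.
- bot.get_obs(): the state, without advancing time (a new reading comes with each control period).
- bot.capture(name): name is "scene" or "top" or "wrist"; returns a dict with "img" (400x640x3 uint8, blue, green, red), "range_z" (400x640 float32, mm along the optical axis (not along the pixel's ray), 0 where there is no reading), "fov_y" (degrees; the focal length in pixels is half the picture's height over the tangent of half this angle, whatever the lens; pixels are square), "cx", "cy" (the principal point, pixels), "R" (3x3) and "t" (3): a world point X has camera coordinates R X + t; the wrist camera has in their place "T_tool_cam" (4x4, takes a point from camera to tool coordinates, whose origin is the TCP and whose axes are the flange's). Camera axes: x right, y down, z forward; pixel columns grow to the right and rows downward; lengths in mm; the calibration is good to about 2 mm. The wrist camera is an equidistant fisheye: a pixel r from the principal point sees the ray r / f radians off the axis. A picture is of the moment at which its call begins: read the wrist's pose just before it.
- bot.close_job(): hands the job in, once; it reports no verdict.
The state is a dict: "time": time; "joint_positions": joint angles; "dq": joint speeds; "tau": joint torques, N m; "tool_pos": TCP position; "tcp_rot": TCP orientation; "contact_force": force on the tool from outside, world axes, zero at the start; "moment": the same for the moment, N m; "grip_width": finger opening in mm.
Only numpy, scipy, OpenCV 4.12 (cv2) and the standard library are available. Lean on these libraries where they do the work, as an engineer would, in place of code of your own. Each camera call takes 0.05 s, during which the arm holds its last target.

## Working session

There is one attempt and no reset: what is moved stays moved. The work goes in short steps, Python scripts to look and compute and a tool call to move; the robot and the scene stay as the last step left them, time stands still between calls to the robot, and variables do not carry over. Pictures are saved under pics/ and viewed, and the job is handed in when it is done.

Besides the shell and the picture viewer there is one more tool, called as name(argument=value, ...), one argument or row to a line, values as JSON. servo_tool: Moves the arm, as the interface text tells. Its arguments: {"type":"object","properties":{"angular":{"type":"array","items":{"type":"array","items":{"type":"number"}}},"slide":{"type":"array","items":{"type":"array","items":{"type":"number"}}},"grip":{"type":"array","items":{"type":"number"}}},"required":["angular","slide","grip"]}

```bash
mkdir -p pics; ls; python3 - <<'E'
from plant import bot
import cv2,pickle
o=bot.get_obs();print(o)
for n in("scene","top"):
    c=bot.capture(n);cv2.imwrite(f"pics/{n}0.png",c["img"]);pickle.dump(c,open(f"{n}0.pkl","wb"))
    print(n,c["fov_y"],c["cx"],c["cy"],c["R"],c["t"])
E
```

```text
pics
{'time': 0.0, 'joint_positions': array([-1.37800388e+00,  3.42687901e-01,  1.52501044e+00,  1.52919222e-05,
        1.27535102e+00, -1.46029637e-01]), 'dq': array([-0.00162203, -0.00015043,  0.000465  ,  0.00156601, -0.00046123,
       -0.00070237]), 'tau': array([-6.17696824e-04, -4.31245780e+01, -2.44221890e+01,  7.17393612e-02,
        5.59275330e-02, -1.56122169e-04]), 'tool_pos': array([ 174.43303038, -494.76246896,  226.06530975]), 'tcp_rot': array([-3.14015358e+00, -2.26434802e-04,  3.38817456e-01]), 'contact_force': array([ 0.03072934,  1.07480636, -0.33384444]), 'moment': array([-0.0800355 ,  0.02242887,  0.08314684]), 'grip_width': 92.07385216192327}
scene 52.336290671345466 320.95460506461507 190.72608064430662 [[-0.20931714  0.97770141 -0.01692029]
 [ 0.74501755  0.14824629 -0.65036289]
 [-0.63335234 -0.14873801 -0.75943519]] [ 133.44953388 -345.31093997 1717.70776193]
top 54.663160903354196 328.15979596590284 197.7225763194827 [[ 0.01710928 -0.99954104 -0.02499971]
 [-0.99429693 -0.01437649 -0.10567373]
 [ 0.10526583  0.02666514 -0.99408655]] [ -13.92244677  561.85068047 1023.3326627 ]
```

View pics/scene0.png

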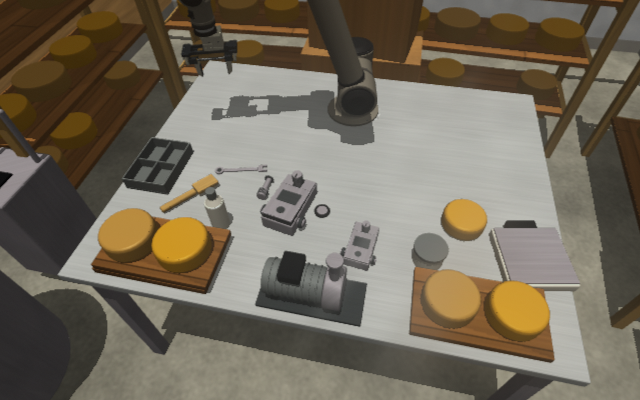

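View pics/top0.png

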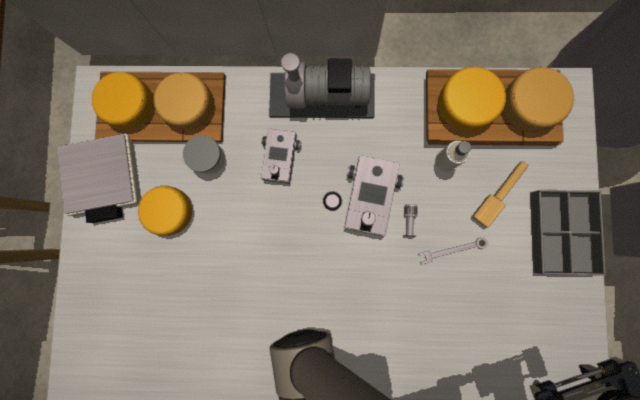

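Two cases appear in the top view: a large one at (373,195) and a small one at (279,157). The larger, with about 80 px of length against 53, fits the 200 mm size. Next I'll enlarge and measure it.

```bash
cat > h.py <<'E'
import numpy as np,cv2,pickle
def cloud(c):
    h,w=c["range_z"].shape;f=h/2/np.tan(np.radians(c["fov_y"]/2))
    u,v=np.meshgrid(np.arange(w),np.arange(h));z=c["range_z"]
    P=np.stack([(u-c["cx"])/f*z,(v-c["cy"])/f*z,z],-1)
    return (P-c["t"])@c["R"]
def proj(c,X):
    h=c["img"].shape[0];f=h/2/np.tan(np.radians(c["fov_y"]/2))
    p=np.atleast_2d(X)@c["R"].T+c["t"];return np.c_[p[:,0]/p[:,2]*f+c["cx"],p[:,1]/p[:,2]*f+c["cy"]]
E
python3 - <<'E'
from h import *
c=pickle.load(open("top0.pkl","rb"))
cv2.imwrite("pics/crop0.png",cv2.resize(c["img"][135:255,330:430],None,fx=5,fy=5,interpolation=cv2.INTER_CUBIC)[:600])
P=cloud(c)
for v in range(150,245,5):
    print(v,[f"{int(P[v,u,2])}" for u in range(335,425,4)])
for n in("top","scene"):
    c=pickle.load(open(n+"0.pkl","rb"));P=cloud(c)
    print(n,"table",np.median(P[...,2][(abs(P[...,2])<15)]))
    # region around the case
    m=(P[...,2]>45)&(P[...,2]<80)&(P[...,0]>350)&(P[...,0]<700)&(P[...,1]>-250)&(P[...,1]<50)
    k,l,s,ce=cv2.connectedComponentsWithStats(m.astype(np.uint8))
    for i in range(1,k):
        if s[i,4]>60:
            Q=P[l==i];r=cv2.minAreaRect(Q[:,:2].astype(np.float32));print(s[i],Q.mean(0),r)
E
```

```text
150 ['3', '3', '1', '1', '2', '1', '-1', '-1', '3', '3', '0', '1', '-5', '6', '0', '3', '0', '4', '-1', '-1', '-3', '2', '-1']
155 ['-1', '4', '2', '4', '2', '-1', '0', '0', '2', '-4', '4', '0', '0', '4', '3', '0', '1', '0', '2', '1', '1', '1', '0']
160 ['3', '1', '2', '1', '0', '2', '50', '75', '74', '78', '78', '74', '77', '0', '1', '0', '3', '-2', '0', '-2', '-1', '-1', '0']
165 ['2', '0', '1', '4', '42', '4', '73', '75', '70', '72', '73', '79', '78', '75', '73', '76', '1', '1', '0', '1', '-2', '2', '1']
170 ['-1', '2', '0', '2', '48', '42', '74', '74', '74', '74', '71', '75', '73', '75', '72', '73', '2', '-2', '0', '1', '1', '-3', '-1']
175 ['2', '1', '0', '34', '43', '54', '73', '70', '73', '70', '71', '72', '73', '74', '75', '71', '41', '0', '1', '1', '-1', '6', '2']
180 ['0', '2', '1', '0', '0', '70', '69', '71', '72', '72', '71', '73', '73', '72', '72', '71', '48', '45', '4', '0', '0', '1', '2']
185 ['0', '-1', '-2', '-3', '2', '70', '69', '72', '68', '73', '70', '71', '72', '70', '72', '28', '41', '1', '0', '-1', '2', '0', '-1']
190 ['0', '1', '3', '2', '0', '68', '67', '68'
[... 1128 characters left out ...]
-1', '0', '21', '24', '0', '0', '0']
235 ['-1', '0', '-2', '4', '0', '0', '0', '3', '0', '-1', '-3', '46', '57', '0', '1076', '0', '4', '1', '32', '33', '30', '-1', '0']
240 ['0', '1', '-2', '0', '-1', '0', '0', '3', '0', '1', '0', '0', '2', '1', '1', '2', '0', '0', '0', '0', '4', '2', '0']
top table 0.6620058480075576
[ 345  155   54   81 2938] [ 569.06483854 -120.2655583    67.87090477] ((566.8842163085938, -120.77301788330078), (111.02681732177734, 195.8852996826172), 79.09456634521484)
scene table -0.7586560751954566
[ 260  174   56   55 1678] [ 589.45900595 -118.81497945   64.59621425] ((570.0321044921875, -123.20738983154297), (147.51559448242188, 200.5687713623047), 79.20840454101562)
```

View pics/crop0.png

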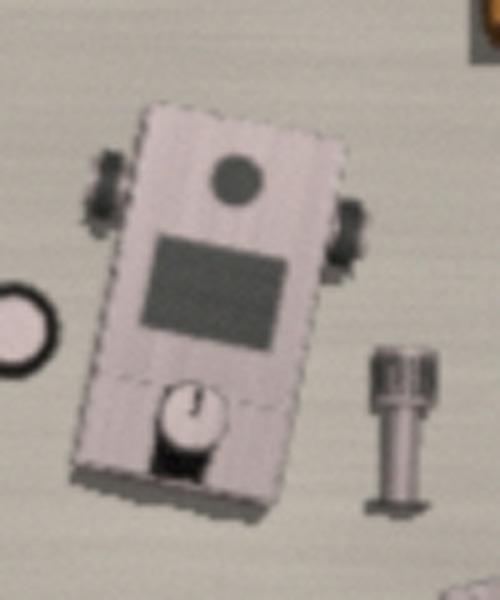

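The crop shows the large cover. The press mark is at crop (235,180), the knob with its dark line is at (192,417), and the raised end is the far one. Now the poses.

```bash
python3 - <<'E'
from h import *
c=pickle.load(open("top0.pkl","rb"));P=cloud(c);Z=P[...,2]
def ray(u,v,z):
    f=200/np.tan(np.radians(c["fov_y"]/2));d=np.array([(u-c["cx"])/f,(v-c["cy"])/f,1])@c["R"];o=-c["R"].T@c["t"]
    return o+d*(z-o[2])/d[2]
# knob
m=(Z>95)&(Z<125)&(P[...,0]>430)&(P[...,0]<570)&(P[...,1]>-180)&(P[...,1]<-40)
Q=P[m];print("knob",len(Q),Q.mean(0),np.median(Q[:,2]),Q.std(0), cv2.minEnclosingCircle(Q[:,:2].astype(np.float32)))
# cover plane
m=(Z>52)&(Z<84)&(P[...,0]>430)&(P[...,0]<700)&(P[...,1]>-220)&(P[...,1]<-20)
Q=P[m];A=np.c_[Q[:,:2],np.ones(len(Q))];w=np.ones(len(Q),bool)
for _ in range(5):
    s=np.linalg.lstsq(A[w],Q[w,2],rcond=None)[0];w=abs(A@s-Q[:,2])<5
print("plane",s,np.hypot(s[0],s[1]),np.arctan2(s[1],s[0]))
# dark spot centroid
g=c["img"].max(2)[162:181,366:388];u,v=np.meshgrid(np.arange(366,388),np.arange(162,181));k=g<120
uu,vv=u[k].mean(),v[k].mean();X=ray(uu,vv,75);X=ray(uu,vv,s@[X[0],X[1],1]);print("spot",k.sum(),uu,vv,X)
kn=ray(368.4,218.4,111.5);print("knob ray",kn,"dist",np.hypot(*(X-kn)[:2]),"yaw",np.arctan2((X-kn)[1],(X-kn)[0]))
c=pickle.load(open("scene0.pkl","rb"));P=cloud(c);Z=P[...,2]
m=(Z>95)&(Z<125)&(P[...,0]>430)&(P[...,0]<570)&(P[...,1]>-180)&(P[...,1]<-40)
Q=P[m];print("scene knob",len(Q),Q.mean(0),np.percentile(Q[:,2],90))
print(proj(c,[X,[505,-108,111]]));cv2.imwrite("pics/sc.png",cv2.resize(c["img"][160:250,240:340],None,fx=6,fy=6,interpolation=cv2.INTER_CUBIC))
E
```

```text
knob 153 [ 504.6276253  -108.23451654  111.82452791] 112.23169252579136 [8.57524676 8.7261356  2.76891556] ((504.7939453125, -108.40705871582031), 17.16133689880371)
plane [ 8.48603257e-02 -1.70352726e-02  1.83240575e+01] 0.08655330952449895 -0.1981116507010548
spot 73 376.8904109589041 170.76712328767124 [ 630.05676935 -132.56054915   74.03280087]
knob ray [ 503.05955387 -108.24742587  111.5       ] dist 129.3035989619991 yaw -0.1891573029049063
scene knob 94 [ 510.49232242 -108.09310167  108.19287248] 112.67854616604941
[[279.91115709 208.59639555]
 [296.54914507 173.19223644]]
```

View pics/sc.png

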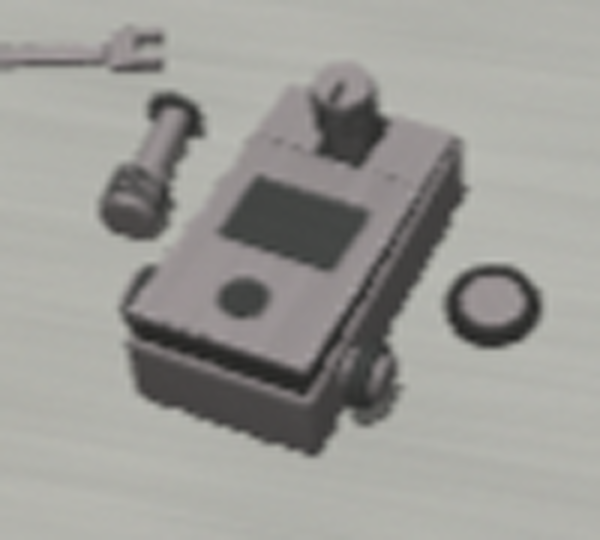

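The scene view agrees: far end raised, mark at crop (243,298), knob at (345,100). Mark-to-knob distance is 129.3 mm, where 129 is expected. The tilt is about 0.087 rad and the lift about 5.8 mm. I'll move above the mark with the fingers shut.

servo_tool(
  angular=[
    [0,0,0],
    [0,0,0],
    [0,0,0],
    [0,0,0],
    [0,0,0],
    [0,0,0],
    [0,0,0],
    [0,0,0],
    [0,0,0],
    [0,0,0],
  ],
  slide=[
    [20,16,0],
    [50,40,0],
    [80,64,0],
    [110,88,0],
    [140,112,0],
    [170,135,0],
    [200,159,0],
    [230,183,0],
    [260,207,0],
    [290,231,0],
  ],
  grip=[-1,-1,-1,-1,-1,-1,-1,-1,-1,-1],
)

```text
time: 0.93
tool_pos: [465.6, -262.6, 226.5]
tcp_rot: [-3.141, 0.0, 0.339]
contact_force: [1.1, 0.2, 0.3]
grip_width: 29.6
```

servo_tool(
  angular=[
    [0,0,0],
    [0,0,0],
    [0,0,0],
    [0,0,0],
    [0,0,0],
    [0,0,0],
    [0,0,0],
    [0,0,0],
    [0,0,0],
    [0,0,0],
  ],
  slide=[
    [30,24,0],
    [60,48,0],
    [90,72,0],
    [120,96,0],
    [145,116,-10],
    [165.5,131,-35],
    [165.5,131,-65],
    [165.5,131,-95],
    [165.5,131,-116],
    [165.5,131,-126],
  ],
  grip=[-1,-1,-1,-1,-1,-1,-1,-1,-1,-1],
)

```text
time: 1.77
tool_pos: [628.0, -132.2, 96.5]
tcp_rot: [-3.137, 0.005, 0.339]
contact_force: [-0.8, -0.3, -0.0]
grip_width: 0.4
```

servo_tool(
  angular=[
    [0,0,0],
    [0,0,0],
    [0,0,0],
    [0,0,0],
    [0,0,0],
    [0,0,0],
  ],
  slide=[
    [0,0,0],
    [0,0,0],
    [0,0,-5],
    [0,0,-10],
    [0,0,-15],
    [0,0,-18],
  ],
  grip=[-1,-1,-1,-1,-1,-1],
)

```text
time: 2.27
tool_pos: [630.0, -133.3, 82.7]
tcp_rot: [3.141, -0.0, 0.339]
contact_force: [-0.8, -0.0, 0.6]
grip_width: 0.7
```

Commanded z is 82.7, so the hold is accurate. Next I'll press slowly toward about 62.

servo_tool(
  angular=[
    [0,0,0],
    [0,0,0],
    [0,0,0],
    [0,0,0],
    [0,0,0],
    [0,0,0],
    [0,0,0],
    [0,0,0],
    [0,0,0],
    [0,0,0],
  ],
  slide=[
    [0,0,-4],
    [0,0,-7],
    [0,0,-9],
    [0,0,-11],
    [0,0,-13],
    [0,0,-15],
    [0,0,-17],
    [0,0,-18.5],
    [0,0,-20],
    [0,0,-20],
  ],
  grip=[-1,-1,-1,-1,-1,-1,-1,-1,-1,-1],
)

```text
time: 3.1
tool_pos: [630.5, -133.3, 62.7]
tcp_rot: [3.141, -0.001, 0.339]
contact_force: [1.3, 0.8, 2.5]
grip_width: 0.5
```

servo_tool(
  angular=[
    [0,0,0],
    [0,0,0],
    [0,0,0],
    [0,0,0],
  ],
  slide=[
    [0,0,-0.7],
    [0,0,-1.4],
    [0,0,-2],
    [0,0,-2],
  ],
  grip=[-1,-1,-1,-1],
)

```text
time: 3.43
tool_pos: [630.3, -133.3, 60.8]
tcp_rot: [3.141, -0.001, 0.339]
contact_force: [2.6, -0.2, 2.6]
grip_width: 0.2
```

servo_tool(
  angular=[
    [0,0,0],
    [0,0,0],
    [0,0,0],
  ],
  slide=[
    [0,0,-0.5],
    [0,0,-1],
    [0,0,-1],
  ],
  grip=[-1,-1,-1],
)

```text
time: 3.68
tool_pos: [630.3, -133.3, 60.2]
tcp_rot: [3.141, -0.001, 0.339]
contact_force: [2.5, -0.6, 5.6]
grip_width: 0.9
```

servo_tool(
  angular=[
    [0,0,0],
    [0,0,0],
    [0,0,0],
    [0,0,0],
  ],
  slide=[
    [0,0,-0.5],
    [0,0,-1],
    [0,0,-1.5],
    [0,0,-1.5],
  ],
  grip=[-1,-1,-1,-1],
)

```text
time: 4.02
tool_pos: [630.3, -133.3, 60.1]
tcp_rot: [3.141, -0.001, 0.339]
contact_force: [-1.3, 0.8, 13.8]
grip_width: 0.3
```

It's at the hard stop: z 60.1 with the force rising to 14 N. I'll retract, open and move above the knob at (504, -108.3), about z 150.

servo_tool(
  angular=[
    [0,0,0],
    [0,0,0],
    [0,0,0],
    [0,0,0],
    [0,0,0],
    [0,0,0],
    [0,0,0],
    [0,0,0],
    [0,0,0],
    [0,0,0],
  ],
  slide=[
    [0,0,20],
    [0,0,50],
    [0,0,80],
    [-20,4,100],
    [-50,10,100],
    [-80,16,100],
    [-110,22,100],
    [-126.2,24.8,100],
    [-126.2,24.8,100],
    [-126.2,24.8,100],
  ],
  grip=[-1,-1,-1,0,0,0.2,0.2,0.2,0.2,0.2],
)

```text
time: 4.85
tool_pos: [503.0, -108.2, 158.0]
tcp_rot: [-3.141, 0.001, 0.339]
contact_force: [0.2, 0.5, 0.4]
grip_width: 42.5
```

```bash
python3 - <<'E'
from plant import bot
from h import *
o=bot.get_obs();print(o["tool_pos"],o["tcp_rot"],o["grip_width"],o["joint_positions"])
c=bot.capture("wrist");pickle.dump((o,c),open("w1.pkl","wb"));print(c["T_tool_cam"],c["fov_y"],c["cx"],c["cy"]);cv2.imwrite("pics/w1.png",c["img"])
c=bot.capture("top");P=cloud(c);Z=P[...,2];pickle.dump(c,open("top1.pkl","wb"))
cv2.imwrite("pics/top1.png",cv2.resize(c["img"][135:255,330:430],None,fx=5,fy=5,interpolation=cv2.INTER_CUBIC)[:600])
for v in range(160,235,6): print(v,[f"{int(Z[v,u])}" for u in range(345,405,4)])
E
```

```text
[ 503.01374148 -108.18376194  158.03768381] [-3.14076688e+00  1.21474430e-03  3.38516057e-01] 42.528103976531945 [-3.60790725e-01  3.90888099e-01  1.65440798e+00 -1.68458306e-04
  1.09775775e+00  8.71566904e-01]
[[ 2.99389608e-04 -9.52240213e-01 -3.05349777e-01  8.22562935e+01]
 [ 9.99999909e-01  1.92115887e-04  3.81363002e-04  1.54300963e-01]
 [-3.04486643e-04 -3.05349863e-01  9.52240184e-01 -1.57459117e+02]
 [ 0.00000000e+00  0.00000000e+00  0.00000000e+00  1.00000000e+00]] 65.70646984690485 317.88612515397494 202.12451930681186
160 ['2', '0', '0', '5', '62', '58', '61', '62', '62', '63', '52', '2', '0', '0', '0']
166 ['-1', '38', '43', '53', '60', '497', '61', '61', '61', '59', '61', '61', '61', '55', '0']
172 ['0', '46', '49', '489', '512', '513', '508', '494', '489', '62', '60', '59', '64', '55', '3']
178 ['2', '-3', '501', '515', '519', '518', '513', '510', '507', '506', '501', '497', '486', '42', '49']
184 ['1', '501', '508', '523', '521', '520', '516', '516', '514', '512', '513', '509', '508', '503', '501']
190 ['-1', '508', '520', '521', '523', '440', '519', '517', '517', '515', '517', '516', '513', '512', '513']
196 ['501', '516', '522', '522', '521', '519', '519', '517', '519', '519', '518', '517', '518', '518', '518']
202 ['500', '516', '518', '519', '492', '517', '518', '519', '517', '517', '520', '517', '519', '519', '518']
208 ['501', '510', '515', '512', '512', '513', '514', '513', '516', '516', '517', '519', '518', '519', '521']
214 ['510', '510', '507', '501', '506', '506', '510', '514', '511', '513', '515', '515', '515', '516', '517']
220 ['510', '512', '508', '490', '496', '498', '501', '504', '505', '507', '511', '511', '513', '515', '516']
226 ['517', '511', '498', '324', '322', '357', '486', '491', '496', '501', '503', '502', '505', '509', '510']
232 ['519', '509', '268', '279', '323', '324', '323', '60', '358', '478', '488', '492', '495', '499', '503']
```

View pics/w1.png

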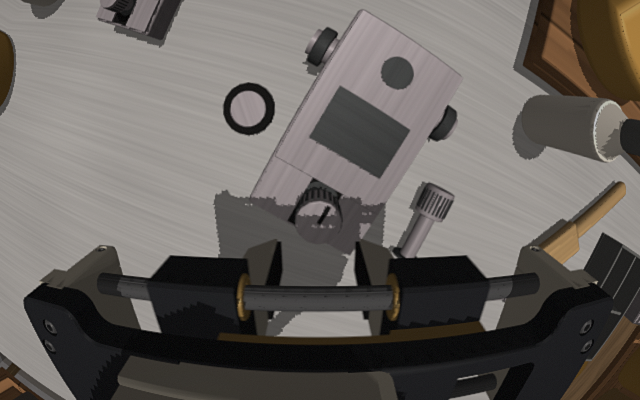

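View pics/top1.png

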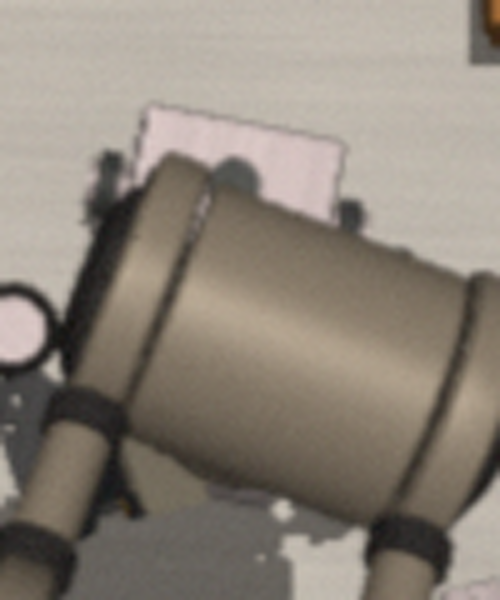

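The far end now reads 60–62 mm, so the cover is level. In the wrist view the knob is at about (319,218), between the fingers and with its dark line visible. I'll measure it with the wrist depth.

```bash
cat >> h.py <<'E'
from scipy.spatial.transform import Rotation as Rn
def wcloud(o,c):
    h,w=c["range_z"].shape;f=h/2/np.tan(np.radians(c["fov_y"]/2))
    u,v=np.meshgrid(np.arange(w),np.arange(h));x=u-c["cx"];y=v-c["cy"];r=np.hypot(x,y)+1e-9;t=np.tan(r/f);z=c["range_z"]
    P=np.stack([x/r*t*z,y/r*t*z,z,np.ones_like(z)],-1)@np.asarray(c["T_tool_cam"]).T
    return P[...,:3]@Rn.from_euler('xyz',o["tcp_rot"]).as_matrix().T+o["tool_pos"]
def knob(P,lo=90,hi=125,cx=504,cy=-108.3):
    m=(P[...,2]>lo)&(P[...,2]<hi)&(np.hypot(P[...,0]-cx,P[...,1]-cy)<24)
    return m
E
python3 - <<'E'
from h import *
o,c=pickle.load(open("w1.pkl","rb"));P=wcloud(o,c)
Q=P[knob(P)];print(len(Q),np.percentile(Q[:,2],[5,25,50,75,90]))
t=Q[Q[:,2]>np.percentile(Q[:,2],75)-3];print(cv2.minEnclosingCircle(t[:,:2].astype(np.float32)),t.mean(0))
for v in range(180,240,6): print(v,[tuple(int(x) for x in P[v,u]) for u in range(296,345,8)])
m=(abs(P[...,2]-60)<6)&(P[...,0]>520)&(P[...,0]<680);Q=P[m&(abs(P[...,1]+120)<60)];A=np.c_[Q[:,:2],np.ones(len(Q))];print("plane",np.linalg.lstsq(A,Q[:,2],rcond=None)[0],Q[:,2].mean())
E
```

```text
1970 [ 96.71866304 110.14794527 111.00553286 111.52604918 111.98261389]
((504.1580810546875, -107.97844696044922), 17.09210968017578) [ 504.80042698 -107.65426757  111.16334209]
180 [(515, -84, 59), (517, -90, 59), (519, -97, 56), (522, -103, 59), (524, -109, 59), (526, -116, 58), (529, -122, 58)]
186 [(510, -85, 58), (512, -92, 59), (514, -99, 55), (516, -105, 55), (519, -111, 58), (521, -118, 59), (524, -124, 60)]
192 [(505, -87, 58), (506, -94, 56), (518, -98, 90), (520, -104, 88), (513, -113, 56), (516, -120, 56), (519, -126, 59)]
198 [(500, -89, 59), (512, -93, 90), (518, -98, 104), (520, -103, 104), (520, -110, 98), (511, -122, 56), (514, -128, 59)]
204 [(494, -91, 56), (513, -94, 107), (516, -99, 111), (518, -104, 111), (520, -109, 111), (519, -116, 102), (509, -130, 60)]
210 [(506, -90, 106), (510, -95, 112), (512, -100, 112), (514, -106, 111), (515, -111, 111), (517, -116, 110), (503, -132, 58)]
216 [(503, -91, 111), (505, -97, 111), (507, -102, 110), (509, -107, 112), (511, -112, 111), (513, -118, 110), (498, -134, 59)]
222 [(500, -93, 112), (501, -98, 110), (503, -103, 111), (506, -108, 113), (507, -114, 111), (509, -119, 111), (493, -136, 59)]
228 [(495, -94, 111), (496, -99, 110), (499, -105, 111), (501, -110, 111), (502, -116, 111), (504, -121, 111), (487, -138, 59)]
234 [(441, -104, 0), (492, -101, 111), (494, -106, 110), (496, -112, 111), (498, -117, 110), (499, -123, 109), (482, -140, 58)]
plane [-4.81313204e-04 -7.35450043e-04  5.98168287e+01] 59.6219565019706
```

The knob centre is at (504.1, -108.0) and its top is at about 111.3. I'll descend to TCP z = 80.

servo_tool(
  angular=[
    [0,0,0],
    [0,0,0],
    [0,0,0],
    [0,0,0],
    [0,0,0],
    [0,0,0],
    [0,0,0],
  ],
  slide=[
    [0.2,0.2,0],
    [0.2,0.2,-20],
    [0.2,0.2,-40],
    [0.2,0.2,-55],
    [0.2,0.2,-68],
    [0.2,0.2,-78],
    [0.2,0.2,-78],
  ],
  grip=[0.3,0.3,0.3,0.3,0.3,0.3,0.3],
)

```text
time: 5.53
tool_pos: [503.3, -107.8, 78.0]
tcp_rot: [-3.139, 0.003, 0.339]
contact_force: [-1.2, 0.4, -0.2]
grip_width: 59.8
```

servo_tool(
  angular=[
    [0,0,0],
    [0,0,0],
    [0,0,0],
    [0,0,0],
    [0,0,0],
    [0,0,0],
  ],
  slide=[
    [0,0,0],
    [0,0,0],
    [0,0,0],
    [0,0,0],
    [0,0,0],
    [0,0,0],
  ],
  grip=[-1,-1,-1,-1,-1,-1],
)

```text
time: 6.03
tool_pos: [504.2, -107.9, 80.8]
tcp_rot: [3.141, -0.001, 0.339]
contact_force: [0.6, 1.2, 2.1]
grip_width: 33.5
```

Gripped at 33.5 mm. I'll turn back 49° with the matching rise of 1.1 mm.

servo_tool(
  angular=[
    [0,0,7],
    [0,0,14],
    [0,0,21],
    [0,0,28],
    [0,0,35],
    [0,0,42],
    [0,0,49],
    [0,0,49],
    [0,0,49],
  ],
  slide=[
    [0,0,0.15],
    [0,0,0.3],
    [0,0,0.45],
    [0,0,0.6],
    [0,0,0.8],
    [0,0,0.95],
    [0,0,1.1],
    [0,0,1.1],
    [0,0,1.1],
  ],
  grip=[-1,-1,-1,-1,-1,-1,-1,-1,-1],
)

```text
time: 6.78
tool_pos: [504.5, -108.1, 81.8]
tcp_rot: [3.14, -0.0, 1.19]
contact_force: [0.1, 2.8, 4.0]
grip_width: 33.6
```

```bash
cat > look.py <<'E'
import sys
from plant import bot
from h import *
o=bot.get_obs();c=bot.capture("wrist");P=wcloud(o,c)
print(o["time"],o["tool_pos"],o["tcp_rot"],o["contact_force"],o["moment"],o["grip_width"],"j6",o["joint_positions"][5])
m=knob(P,86,125,504.1,-108);m[240:]=False
Q=P[m];z=Q[:,2];print("knob z hist",len(Q),np.percentile(z,[25,50,75,90]))
if len(Q)>30:
    t=Q[z>np.percentile(z,80)-3];print("top z",t[:,2].mean(),len(t),cv2.minEnclosingCircle(t[:,:2].astype(np.float32)))
r=np.hypot(P[...,0]-504.1,P[...,1]+108);k=(abs(P[...,2]-60)<6)&(r>28)&(r<160)
print("cover z",np.median(P[k][:,2]))
cv2.imwrite(f"pics/{sys.argv[1]}.png",cv2.resize(c["img"][160:280,240:400],None,fx=4,fy=4,interpolation=cv2.INTER_CUBIC))
E
python3 look.py g1
```

```text
6.7833 [ 504.46102858 -108.07311083   81.79895539] [ 3.14027386e+00 -3.76626022e-04  1.19034169e+00] [0.12207334 2.80657996 3.9957198 ] [ 0.39523573 -0.31225445  0.03864032] 33.57509864642495 j6 0.02028534632509111
knob z hist 259 [88.13940476 90.51340203 92.8973816  94.69178792]
top z 92.93488779509332 140 ((509.56878662109375, -93.89986419677734), 9.458799362182617)
cover z 59.625629761156986
```

View pics/g1.png

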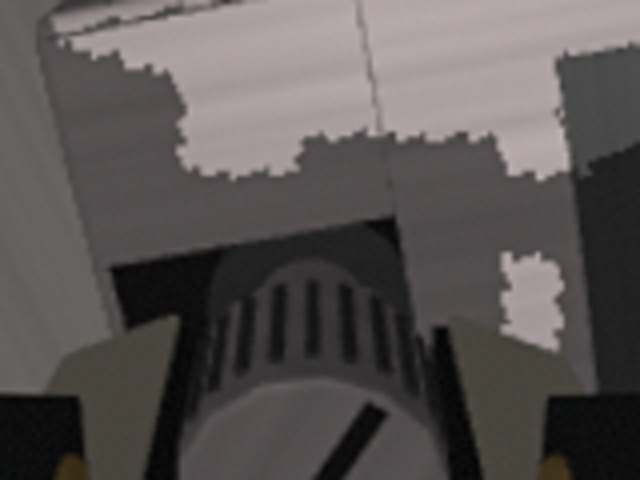

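The knob is seen between the pads, and its dark line has turned with the gripper. I'll ease off and look for the drop.

servo_tool(
  angular=[
    [0,0,0],
    [0,0,0],
    [0,0,0],
    [0,0,0],
  ],
  slide=[
    [0,0,0],
    [0,0,0],
    [0,0,0],
    [0,0,0],
  ],
  grip=[-0.1,-0.1,-0.1,-0.1],
)

```text
time: 7.17
tool_pos: [503.7, -108.3, 81.1]
tcp_rot: [-3.141, 0.0, 1.193]
contact_force: [-0.1, 0.2, -0.2]
grip_width: 40.9
```

```bash
sed -i 's/m\[240:\]=False/m[320:]=False/; s/knob(P,86,125/knob(P,94,120/; s/\[160:280,240:400\]/[160:310,220:420]/' look.py; python3 look.py g2
```

```text
7.1667 [ 503.73827505 -108.32350679   81.11622313] [-3.14110116e+00  3.08048936e-04  1.19313685e+00] [-0.09554329  0.19905918 -0.17637393] [-0.01212768 -0.04247755 -0.02372132] 40.925372985266506 j6 0.01744079141367794
knob z hist 3372 [105.12640936 111.58858956 112.42213842 113.12689565]
top z 112.40176621037878 2093 ((506.1654052734375, -102.10953521728516), 22.530250549316406)
cover z 59.63687665699721
```

View pics/g2.png

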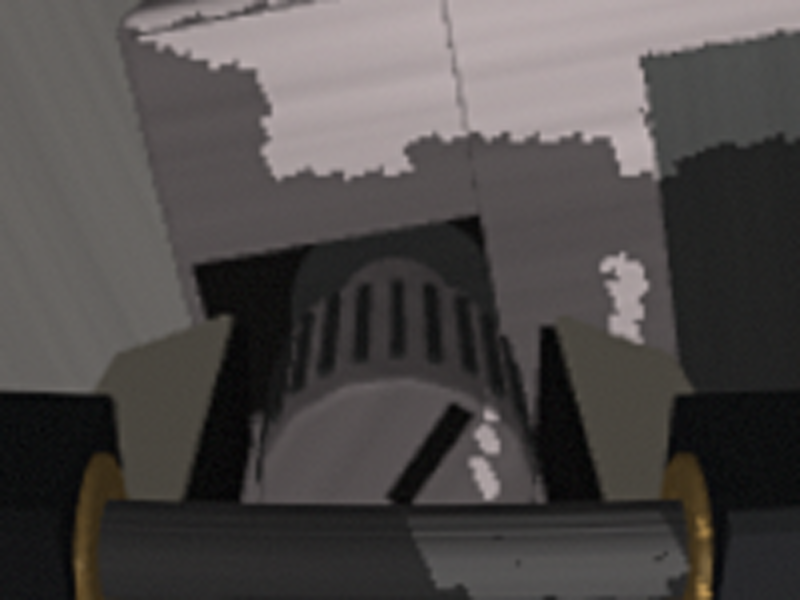

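No drop yet: the top rose to about 112.4, which matches riding up at the lead. I'll continue in 30° steps.

servo_tool(
  angular=[
    [0,0,0],
    [0,0,0],
    [0,0,0],
    [0,0,7],
    [0,0,14],
    [0,0,21],
    [0,0,28],
    [0,0,30],
    [0,0,30],
    [0,0,30],
  ],
  slide=[
    [0,0,0],
    [0,0,0],
    [0,0,0],
    [0,0,0.15],
    [0,0,0.3],
    [0,0,0.45],
    [0,0,0.6],
    [0,0,0.7],
    [0,0,0.7],
    [0,0,0.7],
  ],
  grip=[-1,-1,-1,-1,-1,-1,-1,-1,-1,-1],
)

```text
time: 8.05
tool_pos: [504.4, -108.3, 82.0]
tcp_rot: [3.141, 0.0, 1.716]
contact_force: [3.4, -0.8, -2.5]
grip_width: 33.2
```

servo_tool(
  angular=[
    [0,0,0],
    [0,0,0],
    [0,0,0],
    [0,0,0],
  ],
  slide=[
    [0,0,0],
    [0,0,0],
    [0,0,0],
    [0,0,0],
  ],
  grip=[-0.1,-0.1,-0.1,-0.1],
)

```text
time: 8.38
tool_pos: [503.8, -108.1, 82.1]
tcp_rot: [-3.141, -0.0, 1.717]
contact_force: [0.4, -0.1, 0.9]
grip_width: 41.3
```

```bash
python3 look.py g3
```

```text
8.3833 [ 503.75147536 -108.06928838   82.0795925 ] [-3.14125069e+00 -2.23102781e-04  1.71718644e+00] [ 0.41994833 -0.11177669  0.87967214] [ 0.00094075 -0.08785566  0.01316693] 41.31872020158684 j6 -0.5065939509822989
knob z hist 3239 [103.49612146 104.75831769 105.38745468 106.25916887]
top z 105.65204035455208 2533 ((503.6350402832031, -105.61853790283203), 23.115070343017578)
cover z 59.55604490669792
```

The top fell to about 105.7 (lift near 0), and the wrist felt the bolt's 2.5 N weight just before. I'll check the picture.

View pics/g3.png

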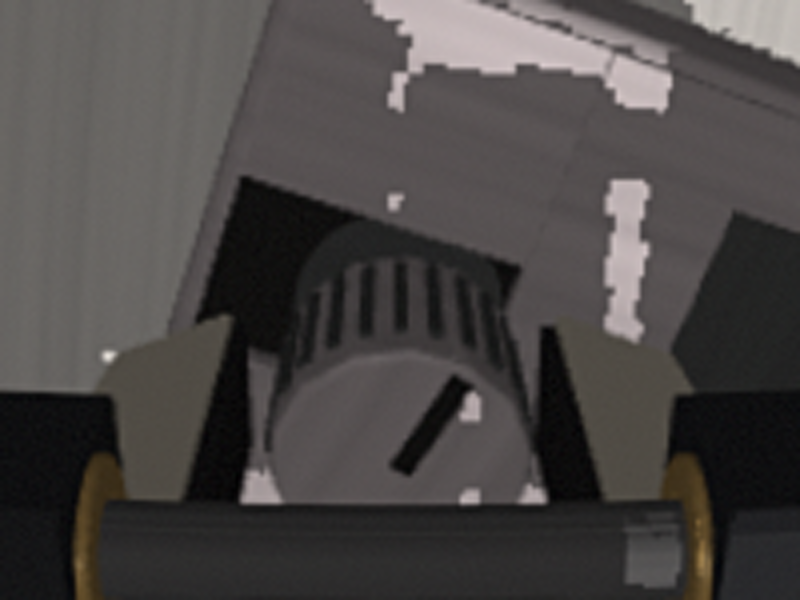

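Dropped into the thread after about 79° backward. I'll lower the grasp by 6 mm and grip, then turn forward 180° in 60° calls with a 1.33 mm descent per call.

servo_tool(
  angular=[
    [0,0,0],
    [0,0,0],
    [0,0,0],
    [0,0,0],
    [0,0,0],
    [0,0,0],
    [0,0,0],
    [0,0,0],
  ],
  slide=[
    [0.2,0.2,-3],
    [0.2,0.2,-6],
    [0.2,0.2,-6],
    [0.2,0.2,-6],
    [0.2,0.2,-6],
    [0.2,0.2,-6],
    [0.2,0.2,-6],
    [0.2,0.2,-6],
  ],
  grip=[-0.1,-0.1,-0.1,-1,-1,-1,-1,-1],
)

```text
time: 9.1
tool_pos: [504.4, -107.9, 76.1]
tcp_rot: [3.141, 0.0, 1.718]
contact_force: [1.5, 1.9, -1.3]
grip_width: 33.3
```

servo_tool(
  angular=[
    [0,0,-6],
    [0,0,-12],
    [0,0,-18],
    [0,0,-24],
    [0,0,-30],
    [0,0,-36],
    [0,0,-42],
    [0,0,-48],
    [0,0,-54],
    [0,0,-60],
  ],
  slide=[
    [0,0,-0.13],
    [0,0,-0.27],
    [0,0,-0.4],
    [0,0,-0.53],
    [0,0,-0.67],
    [0,0,-0.8],
    [0,0,-0.93],
    [0,0,-1.07],
    [0,0,-1.2],
    [0,0,-1.33],
  ],
  grip=[-1,-1,-1,-1,-1,-1,-1,-1,-1,-1],
)

```text
time: 9.93
tool_pos: [504.1, -107.8, 74.7]
tcp_rot: [-3.141, -0.0, 0.665]
contact_force: [1.0, 1.4, -1.2]
grip_width: 33.7
```

Forces stay small, so I'll continue.

servo_tool(
  angular=[
    [0,0,-6],
    [0,0,-12],
    [0,0,-18],
    [0,0,-24],
    [0,0,-30],
    [0,0,-36],
    [0,0,-42],
    [0,0,-48],
    [0,0,-54],
    [0,0,-60],
  ],
  slide=[
    [0,0,-0.13],
    [0,0,-0.27],
    [0,0,-0.4],
    [0,0,-0.53],
    [0,0,-0.67],
    [0,0,-0.8],
    [0,0,-0.93],
    [0,0,-1.07],
    [0,0,-1.2],
    [0,0,-1.33],
  ],
  grip=[-1,-1,-1,-1,-1,-1,-1,-1,-1,-1],
)

```text
time: 10.77
tool_pos: [504.2, -107.4, 73.4]
tcp_rot: [-3.141, 0.0, -0.382]
contact_force: [1.3, 2.7, -0.8]
grip_width: 33.5
```

servo_tool(
  angular=[
    [0,0,-6],
    [0,0,-12],
    [0,0,-18],
    [0,0,-24],
    [0,0,-30],
    [0,0,-36],
    [0,0,-42],
    [0,0,-48],
    [0,0,-54],
    [0,0,-60],
  ],
  slide=[
    [0,0,-0.13],
    [0,0,-0.27],
    [0,0,-0.4],
    [0,0,-0.53],
    [0,0,-0.67],
    [0,0,-0.8],
    [0,0,-0.93],
    [0,0,-1.07],
    [0,0,-1.2],
    [0,0,-1.33],
  ],
  grip=[-1,-1,-1,-1,-1,-1,-1,-1,-1,-1],
)

```text
time: 11.6
tool_pos: [504.5, -107.4, 72.1]
tcp_rot: [-3.141, 0.001, -1.429]
contact_force: [2.0, 3.1, -0.5]
grip_width: 33.7
```

servo_tool(
  angular=[
    [0,0,0],
    [0,0,0],
  ],
  slide=[
    [0,0,0],
    [0,0,0],
  ],
  grip=[-1,-1],
)

```text
time: 11.77
tool_pos: [504.4, -107.4, 72.1]
tcp_rot: [-3.141, 0.001, -1.421]
contact_force: [1.4, 4.1, -1.5]
grip_width: 33.1
```

```bash
python3 look.py g4
```

```text
11.7667 [ 504.42504988 -107.43555347   72.07749363] [-3.14107677e+00  6.90631941e-04 -1.42110167e+00] [ 1.36846411  4.131704   -1.53320008] [ 0.94049092 -0.60901992 -0.06376206] 33.12882318918293 j6 2.632134955098376
knob z hist 3053 [100.28676269 101.10674938 102.11798202 112.23994909]
top z 103.81341960022262 2418 ((504.5245666503906, -110.63070678710938), 22.898273468017578)
cover z 59.61465039823227
```

View pics/g4.png

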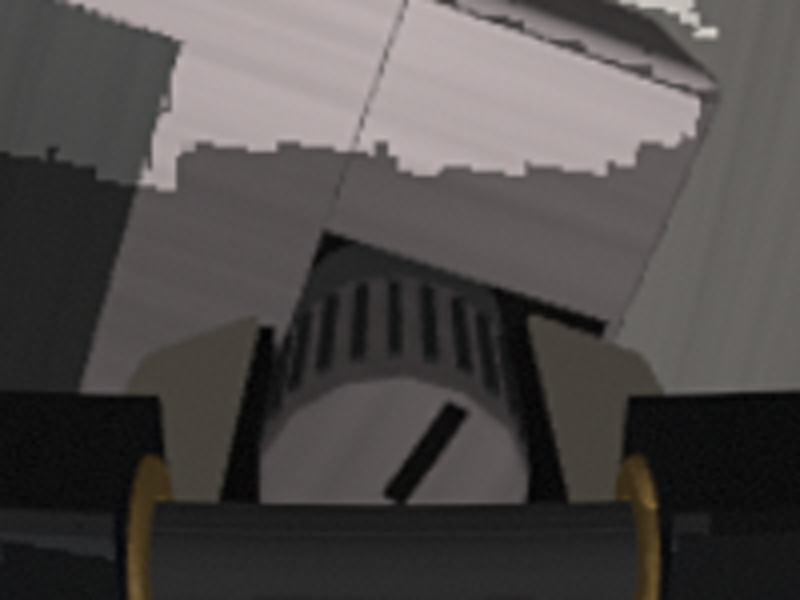

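The line kept its angle to the gripper, so there was no slip, and the top is down to about 101. I'll release, rotate back 180° with the fingers open, and regrip.

servo_tool(
  angular=[
    [0,0,0],
    [0,0,0],
    [0,0,0],
    [0,0,0],
    [0,0,7],
    [0,0,14],
    [0,0,21],
    [0,0,28],
    [0,0,35],
    [0,0,42],
  ],
  slide=[
    [0,0,0],
    [0,0,0],
    [0,0,0],
    [0,0,0],
    [0,0,0],
    [0,0,0],
    [0,0,0],
    [0,0,0],
    [0,0,0],
    [0,0,0],
  ],
  grip=[0.1,0.1,0.1,0.1,0.1,0.1,0.1,0.1,0.1,0.1],
)

```text
time: 12.65
tool_pos: [504.1, -108.2, 72.1]
tcp_rot: [3.141, 0.0, -0.684]
contact_force: [-0.1, -0.3, -0.1]
grip_width: 50.7
```

servo_tool(
  angular=[
    [0,0,7],
    [0,0,14],
    [0,0,21],
    [0,0,28],
    [0,0,35],
    [0,0,42],
    [0,0,49],
    [0,0,56],
    [0,0,63],
    [0,0,70],
  ],
  slide=[
    [0,0,0],
    [0,0,0],
    [0,0,0],
    [0,0,0],
    [0,0,0],
    [0,0,0],
    [0,0,0],
    [0,0,0],
    [0,0,0],
    [0,0,0],
  ],
  grip=[0.1,0.1,0.1,0.1,0.1,0.1,0.1,0.1,0.1,0.1],
)

```text
time: 13.48
tool_pos: [504.1, -108.2, 72.1]
tcp_rot: [3.141, 0.0, 0.537]
contact_force: [0.6, -0.4, 0.7]
grip_width: 50.5
```

servo_tool(
  angular=[
    [0,0,7],
    [0,0,14],
    [0,0,21],
    [0,0,28],
    [0,0,35],
    [0,0,42],
    [0,0,49],
    [0,0,56],
    [0,0,63],
    [0,0,68],
  ],
  slide=[
    [0,0,0],
    [0,0,0],
    [0,0,0],
    [0,0,0],
    [0,0,0],
    [0,0,0],
    [0,0,0],
    [0,0,0],
    [0,0,0],
    [0,0,0],
  ],
  grip=[0.1,0.1,0.1,0.1,0.1,0.1,0.1,0.1,0.1,0.1],
)

```text
time: 14.32
tool_pos: [504.1, -108.2, 72.1]
tcp_rot: [-3.141, 0.0, 1.724]
contact_force: [0.1, -1.5, 0.2]
grip_width: 50.6
```

servo_tool(
  angular=[
    [0,0,0],
    [0,0,0],
  ],
  slide=[
    [0,0,0],
    [0,0,0],
  ],
  grip=[0.1,0.1],
)

```text
time: 14.48
tool_pos: [504.1, -108.1, 72.1]
tcp_rot: [-3.142, 0.0, 1.715]
contact_force: [-0.2, -0.4, 0.1]
grip_width: 50.5
```

```bash
python3 look.py g5
```

```text
14.4833 [ 504.14188237 -108.14221278   72.05881441] [-3.14157050e+00  1.34877936e-04  1.71500026e+00] [-0.23211017 -0.43933459  0.1053671 ] [-0.01290869 -0.1208768   0.02641819] 50.543376481467604 j6 -0.5040456749318809
knob z hist 2303 [ 99.95810837 100.71568066 101.20364611 101.54738994]
top z 100.78197867981135 1964 ((503.3194885253906, -107.19315338134766), 16.94956398010254)
cover z 59.53230388431285
```

View pics/g5.png

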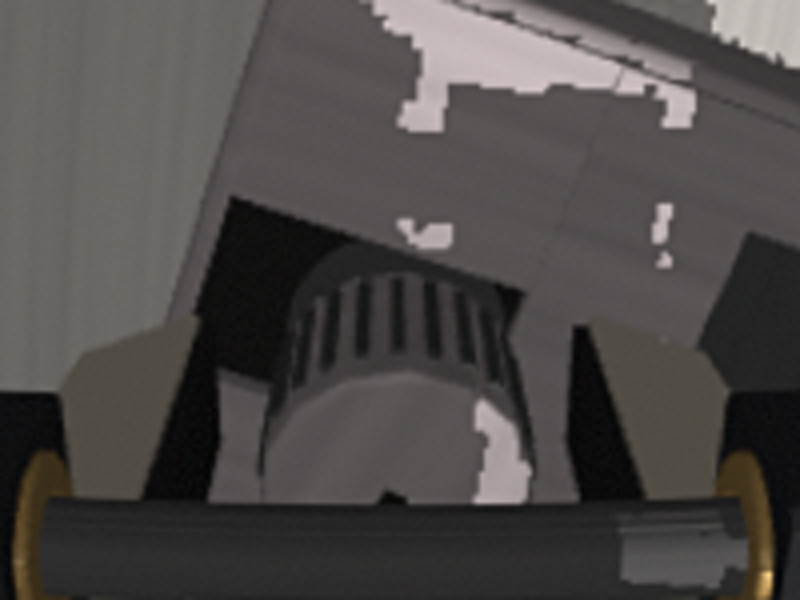

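The line now points toward the wrist, hidden, so the bolt stayed at half a turn. I'll grip and make the second half.

servo_tool(
  angular=[
    [0,0,0],
    [0,0,0],
    [0,0,0],
    [0,0,0],
    [0,0,0],
    [0,0,0],
  ],
  slide=[
    [0,0,0],
    [0,0,0],
    [0,0,0],
    [0,0,0],
    [0,0,0],
    [0,0,0],
  ],
  grip=[-1,-1,-1,-1,-1,-1],
)

```text
time: 15.03
tool_pos: [504.5, -108.0, 72.1]
tcp_rot: [3.141, 0.0, 1.717]
contact_force: [1.9, -0.3, 0.2]
grip_width: 33.1
```

servo_tool(
  angular=[
    [0,0,-6],
    [0,0,-12],
    [0,0,-18],
    [0,0,-24],
    [0,0,-30],
    [0,0,-36],
    [0,0,-42],
    [0,0,-48],
    [0,0,-54],
    [0,0,-60],
  ],
  slide=[
    [0,0,-0.13],
    [0,0,-0.27],
    [0,0,-0.4],
    [0,0,-0.53],
    [0,0,-0.67],
    [0,0,-0.8],
    [0,0,-0.93],
    [0,0,-1.07],
    [0,0,-1.2],
    [0,0,-1.33],
  ],
  grip=[-1,-1,-1,-1,-1,-1,-1,-1,-1,-1],
)

```text
time: 15.87
tool_pos: [504.1, -107.9, 70.7]
tcp_rot: [-3.141, 0.0, 0.665]
contact_force: [0.1, 0.5, 1.3]
grip_width: 33.2
```

servo_tool(
  angular=[
    [0,0,-6],
    [0,0,-12],
    [0,0,-18],
    [0,0,-24],
    [0,0,-30],
    [0,0,-36],
    [0,0,-42],
    [0,0,-48],
    [0,0,-54],
    [0,0,-60],
  ],
  slide=[
    [0,0,-0.13],
    [0,0,-0.27],
    [0,0,-0.4],
    [0,0,-0.53],
    [0,0,-0.67],
    [0,0,-0.8],
    [0,0,-0.93],
    [0,0,-1.07],
    [0,0,-1.2],
    [0,0,-1.33],
  ],
  grip=[-1,-1,-1,-1,-1,-1,-1,-1,-1,-1],
)

```text
time: 16.7
tool_pos: [504.0, -107.5, 69.4]
tcp_rot: [-3.141, 0.001, -0.382]
contact_force: [0.1, 1.8, 0.2]
grip_width: 33.3
```

servo_tool(
  angular=[
    [0,0,-6],
    [0,0,-12],
    [0,0,-18],
    [0,0,-24],
    [0,0,-30],
    [0,0,-36],
    [0,0,-42],
    [0,0,-48],
    [0,0,-54],
    [0,0,-60],
  ],
  slide=[
    [0,0,-0.13],
    [0,0,-0.27],
    [0,0,-0.4],
    [0,0,-0.53],
    [0,0,-0.67],
    [0,0,-0.8],
    [0,0,-0.93],
    [0,0,-1.07],
    [0,0,-1.2],
    [0,0,-1.33],
  ],
  grip=[-1,-1,-1,-1,-1,-1,-1,-1,-1,-1],
)

```text
time: 17.53
tool_pos: [504.4, -107.3, 68.1]
tcp_rot: [-3.141, 0.001, -1.429]
contact_force: [1.7, 3.7, 0.3]
grip_width: 33.4
```

servo_tool(
  angular=[
    [0,0,-3],
    [0,0,-3],
    [0,0,-3],
    [0,0,-3],
  ],
  slide=[
    [0,0,0],
    [0,0,0],
    [0,0,0],
    [0,0,0],
  ],
  grip=[-1,-1,-1,-1],
)

```text
time: 17.87
tool_pos: [504.4, -107.4, 68.1]
tcp_rot: [-3.141, 0.001, -1.475]
contact_force: [2.3, 4.9, -0.5]
grip_width: 33.5
```

```bash
python3 look.py g6; python3 - <<'E'
from plant import bot
import cv2
c=bot.capture("scene");cv2.imwrite("pics/scene6.png",c["img"])
E
```

```text
17.8667 [ 504.39935663 -107.4275694    68.06106687] [-3.14121498e+00  7.59710885e-04 -1.47470839e+00] [ 2.29356075  4.92294189 -0.48835948] [ 1.05893314 -0.56776187 -0.02300791] 33.5443041698642 j6 2.685733761687368
knob z hist 2681 [ 96.46681838  97.04534033  98.1834981  110.06521667]
top z 108.17374905050731 635 ((504.3792724609375, -110.54722595214844), 22.902563095092773)
cover z 59.61917080157982
```

View pics/g6.png

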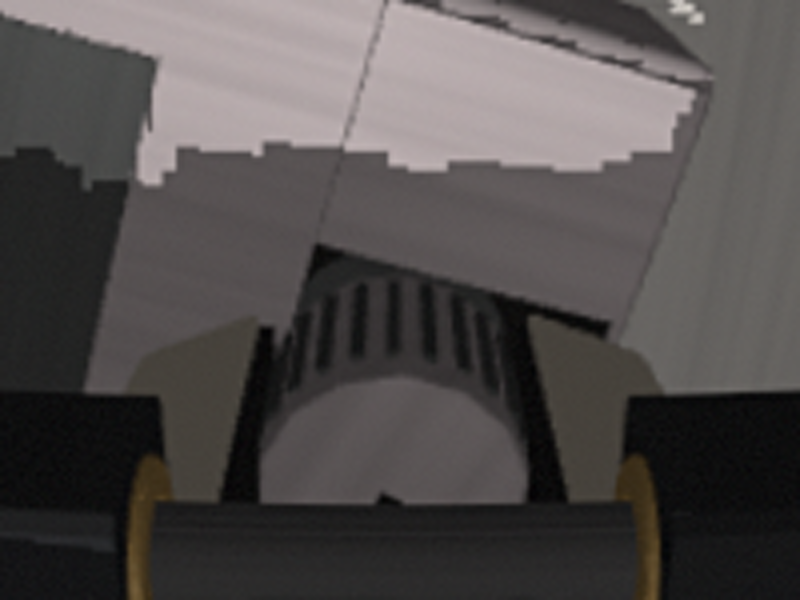

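View pics/scene6.png

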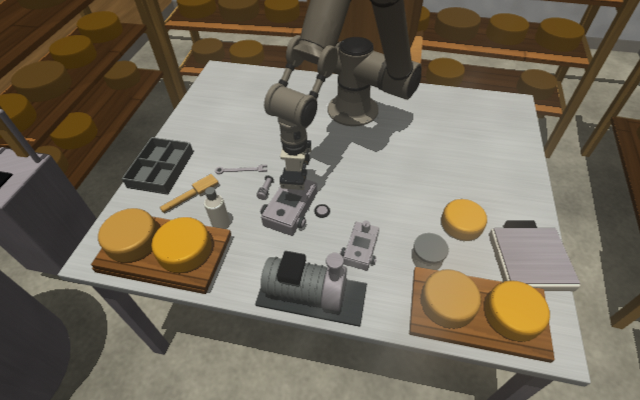

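The line has the same place in the gripper as at the regrasp, so there was no slip. The top is at about 97 (lift near -8.5), the cover still reads level, and the bystanders haven't moved. I'm handing in.

```bash
python3 -c "
from plant import bot
print(bot.close_job())"
```

```text
the job is handed in; nothing more can be done
None
```

The job is done and handed in at about 18 s; no verdict is reported.

- **Cover:** I pressed the mark on the larger case down to the hard stop. The fingertips stopped at z = 60.1 mm with 14 N, and the cameras afterwards read the raised end at 60–62 mm and the cover flat to within 0.1°.
- **Finding the thread:** I turned the bolt back in two steps, 49° and then 30°, easing off after each. After the second it dropped about 7 mm, to lift near 0.
- **Forward turn:** I made one full turn in two grasps, 180° plus 183°, lowering the tool at the thread's lead. The dark line showed no slip in either grasp.
- **Last checks:** The head top is about 8.6 mm below its dropped height, where the lead predicts 8 mm; the difference is within the 2 mm play. The grip was still closed at 33.5 mm, with about 5 N of sideways force. The other things look unmoved.

No check failed. I meant the 3° over a full turn as a margin.

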